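# Set the dial of the ball dispenser and tip out its balls

### The arm

A 6-joint arm with a two-finger parallel gripper is mounted at the origin on a cart in front of the work surface, level with it; the furniture and walls round the work are solid. World frame = base frame: x ahead of the robot, y to its left, z up, the work surface at z = 0. Lengths are in m, angles in rad, forces in N, time in s.
With the tool pointing down it reaches from about 0.15 to 0.775 m from the base axis. Payload 6.1 kg.
Tool frame: the origin (TCP) lies between the finger pads; the fingertips stand 14 mm ahead of it and the grasp point (between the pads) lies 5 mm behind it; z points along the fingers, y is the line along which they close (so a half turn about z gives the same grasp; the last joint's range is limited). The gripper opens to 85 mm and grips with 20 to 120 N. Pads are 22 mm wide; open, the fingers measure 114 mm over their backs; the gripper's body (76 mm by 85 mm) begins 54 mm behind the grasp point. The pads swing forward as they close: fully open they stand 13 mm farther back than shut.
Start: joints at [-1.341, 0.126, -0.04, 1.405, 0, 1.571], TCP at [0.12, -0.511, 0.245] pointing down, gripper open.
Joint ranges: [-2.72, 2.72], [-0.95, 1.95], [-1.27, 1.35], [-1.78, 2.02], [-1.46, 1.47], [-3.14, 3.14]. Speed limits (rad/s): [2.39, 2.39, 3.01, 3.14, 3.14, 3.14].

### API

Orientations are given as a unit quaternion [x, y, z, w].
In Python, from cell import r, eyes, job gives the robot as it stands. The module is installed in compiled form; this text tells all that it offers.
- The arm moves only by the tool carry_out, never from a script. Its arguments are lists of equal length, an entry for each row: "grip": the gripper command: -1 is shut, 1 is fully open, values between are in proportion; "translation": the shift along the world's x, y, z in mm, a list of three; "twist": the turn about the world's z in rad. A call has 1 to 20 rows; each row is the pose to reach, as a shift and turn from the pose commanded when the call began; what a row does not reach only later rows make up. A row lasts 1/10 s, in which the tool goes at most 50 mm and 8.59 degrees, less where a joint would pass 70% of its speed; a pose out of reach is approached as far as the arm can. A call with a gripper value outside its range is refused whole. The fingers move at their own pace and stop on an object; "grip_force" is the grip in N (left out, the last holds). Time passes only in rows, so rows that repeat a pose let the fingers close. It gives the time, the measured TCP pose, the force, the opening and the grip force at its end, in the units of the state.
- r.read_state(): the state, without advancing time (a new reading comes with each control period).
- eyes.snapshot(name): name is "scene" or "top"; returns the picture (420x560x3 uint8, red, green, blue); there is no depth.
- eyes.camera_info(name): a dict with "fovy" (degrees; the focal length in pixels is half the picture's height over the tangent of half this angle, whatever the lens; pixels are square), "cx", "cy" (the principal point, pixels), "distortion" ([k1, k2, p1, p2, k3] as OpenCV has them; the pictures are not rectified), "pose" (4x4, takes a point from camera to world coordinates). Camera axes: x right, y down, z forward; pixel columns grow to the right and rows downward; lengths in m; the calibration is good to about 2 mm. A picture is of the moment at which its call begins. camera_info takes no time and is no camera call.
- job.close_job(): hands the job in; it is judged then, once.
The state is a dict: "time_s": time; "joint_positions": joint angles; "qvel": joint speeds; "tau": joint torques, N m; "tool_pos": TCP position; "ee_rot": TCP orientation; "force": force on the tool from outside, world axes, zero at the start; "wrist_torque": the same for the moment, N m; "finger_gap": opening from 0.0 (shut) to 1.0 (fully open); "finger_force": force on a finger pad.
Only numpy, scipy, OpenCV 4.12 (cv2) and the standard library are available. Lean on these libraries where they do the work, as an engineer would, in place of code of your own. Each camera call takes 0.05 s, during which the arm holds its last target. There are 200 camera calls.

### The job

Empty the steel balls from the clear dispenser pot into the steel tray under it. With the pot upright, first turn the dial on its lid so that the smallest hole the balls can pass through sits over the outlet at the pot's front; then swing the crank to tip the pot forwards until every ball has rolled into the tray, and swing it back so that the pot stands upright again with the dial left as set. Leave the other things on the bench where they are.

Things in the scene. Friction and masses are not known exactly. Their poses are not given: they have to be found in the camera images.
- tray (a point): Centre of the inner floor of the catch tray: open steel tray 235 x 130 x 47 mm, walls 4 mm, floor 12 mm above the bench, on the dispenser's base plate (250 x 210 mm, fixed). Axes of the dispenser: -x its front, roughly towards the robot; y its left; z up. All of the dispenser is fixed except pot and dial.
- axle (a point): Middle of the level axle that carries the pot, 150 mm above the bench, 45 mm behind the tray's centre; axes as the tray's, the axle lies along y. It is borne by two posts at y = +-85 mm, 164 mm high, 30 mm wide. The clear pot on it is 114 mm across and 104 mm tall with lid and dial, axle at mid-height.
- hopper (a joint): Tip angle (rad) of the pot and the crank rigid with it. 0 = upright, at a stop; grows as the pot's top swings to the dispenser's front, up to a stop at 2.35 (lid facing forwards and down). Friction (0.3 N m) keeps it at any angle; about 4 N on the crank grip moves it. Through a large enough hole the balls run out past about 1.7 rad, within 2 s at the stop.
- outlet (a point): Centre of the single outlet of the pot's lid, a 44 mm hole at the pot's front edge in the black lid plate beneath the dial; this point is level with the dial's top face and turns with the pot. A small black block on the front of the pot's rim marks that side.
- dial (a joint): Angle (rad) of the round grey dial (112 mm across, 4 mm thick) on the pot's lid; grows anticlockwise seen from above, pot upright; range -0.3 to 2.9; stays where left (friction 0.08 N m, no clicks). Three round holes: the 16 mm hole is centred on the outlet side at 0.0, the 30 mm hole at 1.3, the 42 mm hole at 2.6. Set it within 0.15 rad.
- dial_grip (a point): Centre of the black bar that turns the dial, 46 long x 12 thick x 26 mm high, on a 13 mm stem on the dial's axis (= the pot's axis). Pot upright: the bar's length lies along this point's y axis, its thickness along x, z up; -x points to the 30 mm hole. The bar's underside is 10 mm above the dial plate, this point 23 mm.
- crank_grip (a point): Middle of the crank's black round grip: 14 mm thick, 56 mm long, along the axle's direction, 136 mm to the right (-y) of the pot's middle; its steel arm is 29 mm nearer the pot. It circles the axle at 85 mm radius: pot upright, it is 78 mm behind and 33 mm above the axle; at 2.35 rad, 78 mm in front and 33 mm above, passing over the top.
- ball_0_center (a point): Centre of a steel ball, 24 mm diameter, 50 g, polished (slippery); starts on the pot's floor, where two clear guide plates keep the balls in one row, front to back.
- ball_1_center (a point): Centre of a second, equal ball in the pot.
- ball_2_center (a point): Centre of a third, equal ball in the pot.
- beaker_100: Bystander: small open glass beaker, 59 mm wide, 68 mm high, to the left of the dispenser; origin under its centre.
- timer: Bystander: digital timer on its foot, 46 x 66 x 61 mm, at the front right; origin under its centre.
- jar_low_w: Bystander: glass jar with pale lid, 52 mm wide, 75 mm high, at the front right; origin under its centre.

How it is judged:
By the outcome, as a careful person would: the job done as asked, in the order asked, and still so for the second after the job is handed in, with the robot touching nothing.
It also fails if it takes over 64 s, if anything falls off the work surface, if the arm or the gripper's body presses on something with over 40 N, if the wrist force passes 120 N, or if a joint passes its speed limit or range.

## Working session

There is one attempt and no reset: what is moved stays moved. The work goes in short steps, Python scripts to look and compute and a tool call to move; the robot and the scene stay as the last step left them, time stands still between calls to the robot, and variables do not carry over. Pictures are saved under pics/ and viewed, at most 10 in all, crops included, and the job is handed in when it is done.

Besides the shell and the picture viewer there is one more tool, called after "Request:" as name(argument=value, ...), one argument or row to a line, values as JSON. carry_out: Moves the arm, as the interface text tells. Its arguments: {"type":"object","properties":{"grip":{"type":"array"},"translation":{"type":"array"},"twist":{"type":"array"},"grip_force":{"type":"number"}},"required":["grip","translation","twist"]}

```bash
mkdir -p pics; python3 - <<'E'
from cell import r,eyes,job
import cv2,numpy as np
np.set_printoptions(precision=4,suppress=True)
for n in("scene","top"):
    p=eyes.snapshot(n); cv2.imwrite(f"pics/{n}0.png",p[:,:,::-1]); i=eyes.camera_info(n); print(n,i)
s=r.read_state();print(s)
E
```

```text
scene {'fovy': 55.07512236895108, 'cx': 276.0058177907409, 'cy': 213.4229833408976, 'distortion': array([0.0045, 0.    , 0.    , 0.    , 0.    ]), 'pose': array([[-0.7916, -0.2601,  0.553 , -0.0296],
       [-0.6111,  0.3454, -0.7122,  0.9755],
       [-0.0057, -0.9017, -0.4324,  0.6053],
       [ 0.    ,  0.    ,  0.    ,  1.    ]])}
top {'fovy': 56.98795875043997, 'cx': 277.25351900386744, 'cy': 211.58664768266198, 'distortion': array([-0.0543,  0.    ,  0.    ,  0.    ,  0.    ]), 'pose': array([[ 0.0438, -0.974 ,  0.2224,  0.2858],
       [-0.999 , -0.0429,  0.0089,  0.1904],
       [ 0.0009, -0.2225, -0.9749,  1.3372],
       [ 0.    ,  0.    ,  0.    ,  1.    ]])}
{'time_s': 0.1, 'joint_positions': array([-1.341 ,  0.1264, -0.0405,  1.4054,  0.    ,  1.5708]), 'qvel': array([-0.0014,  0.0002,  0.0027,  0.0011, -0.0001, -0.0012]), 'tau': array([  0.0008, -43.6906,  35.3604,   0.0137,   0.0001,  -0.    ]), 'tool_pos': array([ 0.1195, -0.5109,  0.2446]), 'ee_rot': array([ 0.9934,  0.1146, -0.0001, -0.0007]), 'force': array([ 0.5485, -0.4825,  0.5377]), 'wrist_torque': array([ 0.0597, -0.0259,  0.0369]), 'finger_force': 0.0, 'finger_gap': 0.9964972364978719}
```

View pics/scene0.png

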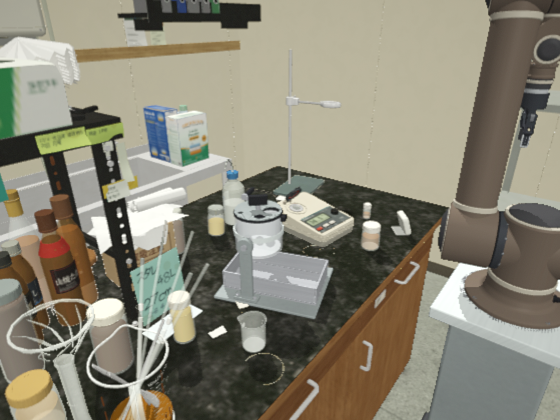

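View pics/top0.png

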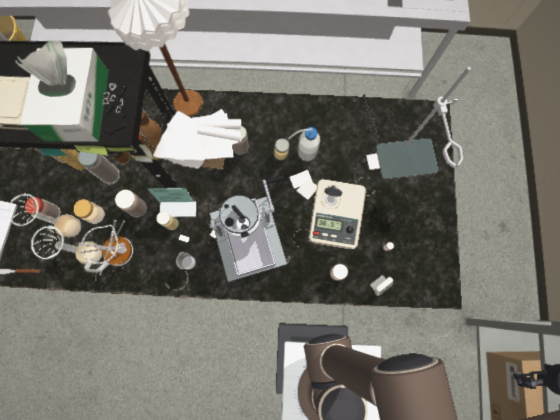

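The top view shows the dispenser: pot at about (239,214), tray at about (252,255), front pointing down the picture. I'll enlarge both views.

```bash
python3 - <<'E'
import cv2,numpy as np
a=cv2.imread("pics/top0.png")[180:290,195:305]; b=cv2.imread("pics/scene0.png")[180:320,200:345]
cv2.imwrite("pics/c0.png",cv2.resize(a,(770,770*110//110),interpolation=cv2.INTER_CUBIC)[:600,:])
a=cv2.resize(a[:, :],(550,550),interpolation=cv2.INTER_CUBIC);cv2.imwrite("pics/c0.png",a)
cv2.imwrite("pics/c1.png",cv2.resize(b,None,fx=4,fy=4,interpolation=cv2.INTER_CUBIC))
E
```

```text
(no output)
```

View pics/c0.png

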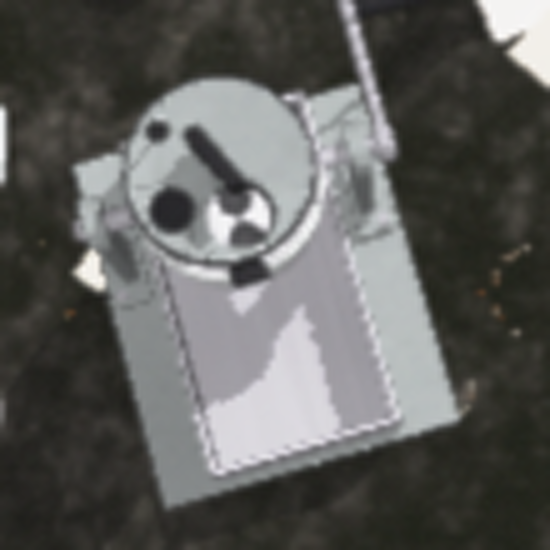

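View pics/c1.png

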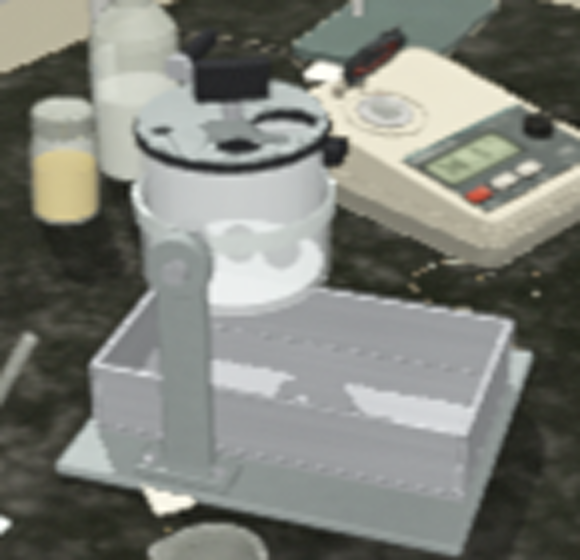

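The crops show the three holes going anticlockwise: small at crop (157,130), medium (172,210), large (240,215). The large one is near the front block at (250,272), so the dial has to turn about 1.1–1.2 rad anticlockwise to bring the 30 mm hole forward. Next I'll localise these points.

```bash
cat > h.py <<'E'
import cv2,numpy as np
from cell import eyes
np.set_printoptions(precision=4,suppress=True)
def K(n):
    i=eyes.camera_info(n); f=210/np.tan(np.radians(i["fovy"])/2)
    return np.array([[f,0,i["cx"]],[0,f,i["cy"]],[0,0,1.]]),np.array(i["distortion"]),np.array(i["pose"])
def ray(n,uv,z):
    k,d,T=K(n); q=cv2.undistortPoints(np.array(uv,float).reshape(-1,1,2),k,d).reshape(-1,2)
    v=np.c_[q,np.ones(len(q))]@T[:3,:3].T; return T[:3,3]+v*((z-T[2,3])/v[:,2])[:,None]
def proj(n,P):
    k,d,T=K(n); M=np.linalg.inv(T); return cv2.projectPoints(np.array(P,float).reshape(-1,1,3),cv2.Rodrigues(M[:3,:3])[0],M[:3,3],k,d)[0].reshape(-1,2)
E
python3 - <<'E'
from h import *
t=lambda p:(np.array(p)+.5)/5-.5+[195,180]
s=lambda p:(np.array(p)+.5)/4-.5+[200,180]
hz=ray("top",t([[157,130],[172,210],[240,215]]),.200); print("holes",hz)
d=ray("top",t([[128,168],[315,160],[219,78],[221,263]]),.200);print("dial ext",d, d.mean(0))
print("tray rim",w:=ray("top",t([[213,472],[398,418],[300,97]]),.059))
v=w[0]-w[1];print("y-axis ang",np.degrees(np.arctan2(v[1],v[0])),np.linalg.norm(v[:2]))
b=ray("top",t([[168,507],[460,415],[77,165]]),.008);v=b[0]-b[1];print("base",b,np.degrees(np.arctan2(v[1],v[0])),np.linalg.norm(v[:2]))
v=b[2]-b[0];print("x ang",np.degrees(np.arctan2(v[1],v[0])),np.linalg.norm(v[:2]))
bar=ray("top",t([[193,133],[237,192]]),.236);print("bar",bar,bar.mean(0))
# scene bar top/dial
print("scene dial",ray("scene",s([[136,130],[331,135],[232,118]]),.200), "bar",ray("scene",s([[232,66]]),.236))
E
```

```text
holes [[0.557  0.3567 0.2   ]
 [0.5081 0.344  0.2   ]
 [0.5068 0.3031 0.2   ]]
dial ext [[0.5327 0.3724 0.2   ]
 [0.5426 0.26   0.2   ]
 [0.5912 0.3213 0.2   ]
 [0.4772 0.3125 0.2   ]] [0.5359 0.3166 0.2   ]
tray rim [[0.3622 0.3239 0.059 ]
 [0.4028 0.2045 0.059 ]
 [0.618  0.2813 0.059 ]]
y-axis ang 108.79556513388019 0.12617229207444014
base [[0.3403 0.3583 0.008 ]
 [0.4114 0.1627 0.008 ]
 [0.5749 0.4394 0.008 ]] 109.98142279831782 0.20808411245169836
x ang 19.066979346336787 0.24824543948222844
bar [[0.5475 0.3301 0.236 ]
 [0.5134 0.3021 0.236 ]] [0.5304 0.3161 0.236 ]
scene dial [[0.5725 0.3621 0.2   ]
 [0.4771 0.2987 0.2   ]
 [0.5382 0.3154 0.2   ]] bar [[0.5339 0.3191 0.236 ]]
```

Request:
carry_out(
  grip=[1,0,0,0,0,0,0,0,0,0,0,0,0,0,0,0,0,0,0,0],
  translation=[
    [0,0,50],
    [0,0,100],
    [150,200,105],
    [414,828,105],
    [414,828,105],
    [414,828,105],
    [414,828,105],
    [414,828,105],
    [414,828,105],
    [414,828,105],
    [414,828,105],
    [414,828,105],
    [414,828,105],
    [414,828,105],
    [414,828,105],
    [414,828,105],
    [414,828,105],
    [414,828,105],
    [414,828,105],
    [414,828,105],
  ],
  twist=[0,0,0.1,0.3,0.5,0.5,0.5,0.5,0.5,0.5,0.5,0.5,0.5,0.5,0.5,0.5,0.5,0.5,0.5,0.5],
  grip_force=40,
)

```text
time_s: 2.1
tool_pos: [0.5223, 0.295, 0.3497]
ee_rot: [0.934, 0.357, -0.0, 0.0]
force: [0.7, -0.5, 1.0]
finger_gap: 0.501
finger_force: 0.0
```

Request:
carry_out(
  grip=[0,0,0,0],
  translation=[
    [0,0,0],
    [0,0,0],
    [0,0,0],
    [0,0,0],
  ],
  twist=[0,0,0,0],
)

```text
time_s: 2.5
tool_pos: [0.5215, 0.2917, 0.3513]
ee_rot: [0.934, 0.356, 0.001, -0.0]
force: [0.2, -0.9, -0.0]
finger_gap: 0.497
finger_force: 0.0
```

```bash
python3 - <<'E'
from h import *; from cell import r
s=r.read_state();print(s["tool_pos"],s["ee_rot"],s["joint_positions"])
p=eyes.snapshot("top")[150:260,165:305,::-1];q=eyes.snapshot("scene")[130:270,180:320,::-1]
cv2.imwrite("pics/d.png",np.hstack([cv2.resize(p,(504,396),interpolation=2)[:,100:],cv2.resize(q,(396,396),interpolation=2)]))
E
```

```text
[0.5215 0.2917 0.3513] [ 0.9344  0.3563  0.0006 -0.    ] [ 0.5101  0.301   0.4136  1.6821 -0.0001  2.9231]
```

View pics/d.png

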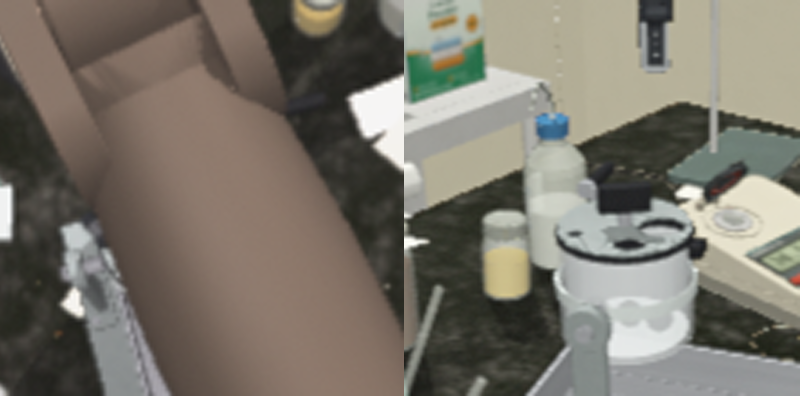

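The gripper (crop (655,40)) is above the pot and the dial is untouched. I'll align over the bar, descend and grip.

Request:
carry_out(
  grip=[0,0,0,0,0,0,0,0,-1,-1,-1,-1,-1,-1],
  translation=[
    [12,25,0],
    [12,25,0],
    [12,25,-40],
    [12,25,-80],
    [12,25,-110],
    [12,25,-127],
    [12,25,-127],
    [12,25,-127],
    [12,25,-127],
    [12,25,-127],
    [12,25,-127],
    [12,25,-127],
    [12,25,-127],
    [12,25,-127],
  ],
  twist=[0,0,0,0,0,0,0,0,0,0,0,0,0,0],
  grip_force=30,
)

```text
time_s: 4.0
tool_pos: [0.5341, 0.3187, 0.225]
ee_rot: [0.934, 0.357, 0.001, -0.001]
force: [-1.6, 1.4, 6.4]
finger_gap: 0.132
finger_force: 31.9
```

Request:
carry_out(
  grip=[-1,-1,-1,-1],
  translation=[
    [0,0,0],
    [0,0,0],
    [0,0,0],
    [0,0,0],
  ],
  twist=[0.1,0.2,0.3,0.3],
)

```text
time_s: 4.4
tool_pos: [0.534, 0.3188, 0.225]
ee_rot: [0.87, 0.494, 0.001, -0.001]
force: [-2.1, 2.2, 6.4]
finger_gap: 0.135
finger_force: 32.4
```

```bash
python3 - <<'E'
from h import *; from cell import r
s=r.read_state();print(s["tool_pos"],s["ee_rot"],s["force"],s["wrist_torque"],s["finger_gap"])
q=eyes.snapshot("scene")[180:290,220:330,::-1]
cv2.imwrite("pics/e.png",cv2.resize(q,(440,440),interpolation=2))
E
```

```text
[0.534  0.3188 0.225 ] [ 0.8696  0.4937  0.0013 -0.0007] [-2.0819  2.2155  6.4056] [0.4478 0.6031 0.0992] 0.13516474001814271
```

View pics/e.png

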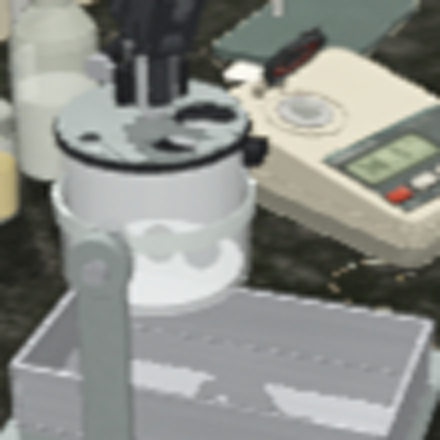

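The dial follows the gripper: the small hole is now at crop (90,137) and the large one at (205,112), further right of the front. I'll finish the turn, release and lift.

Request:
carry_out(
  grip=[-1,-1,-1,-1,-1,-1,-1,-1,-1,0,0,0,0,0,0,0,0,0,0],
  translation=[
    [0,0,0],
    [0,0,0],
    [0,0,0],
    [0,0,0],
    [0,0,0],
    [0,0,0],
    [0,0,0],
    [0,0,0],
    [0,0,0],
    [0,0,0],
    [0,0,0],
    [0,0,0],
    [0,0,20],
    [0,0,50],
    [0,0,90],
    [0,0,90],
    [38,-133,90],
    [38,-133,90],
    [38,-133,90],
  ],
  twist=[0.12,0.24,0.36,0.48,0.6,0.72,0.84,0.875,0.875,0.875,0.875,0.875,0.875,0.875,0.875,0.875,0.875,0.875,0.875],
)

```text
time_s: 6.35
tool_pos: [0.5723, 0.1829, 0.3126]
ee_rot: [0.58, 0.815, -0.0, 0.0]
force: [0.3, -0.1, 0.4]
finger_gap: 0.498
finger_force: 0.0
```

```bash
python3 - <<'E'
from h import *; from cell import r
s=r.read_state();print(s["tool_pos"],s["ee_rot"],s["force"],s["finger_gap"])
q=eyes.snapshot("scene")[180:290,220:330,::-1];p=eyes.snapshot("top")[180:260,195:275,::-1]
cv2.imwrite("pics/f.png",np.hstack([cv2.resize(q,(400,400),interpolation=2),cv2.resize(p,(400,400),interpolation=2)]))
A=np.array([.534,.3175,.2]);a=np.radians(19.3);X=np.array([np.cos(a),np.sin(a),0]);Y=np.array([-X[1],X[0],0])
g=A+[0,0,-.017]+.078*X-.136*Y; print("crank grip",g,proj("top",g),proj("scene",g))
print("30 hole expected front",proj("scene",A-.037*X),proj("top",A-.037*X))
E
```

```text
[0.5723 0.1829 0.3126] [ 0.5798  0.8148 -0.0004  0.0001] [ 0.3441 -0.1433  0.398 ] 0.49804395203763335
crank grip [0.6526 0.2149 0.183 ] [[274.228  179.1005]] [[249.3855 191.7185]]
30 hole expected front [[273.1847 211.9068]] [[241.6968 225.1012]]
```

View pics/f.png

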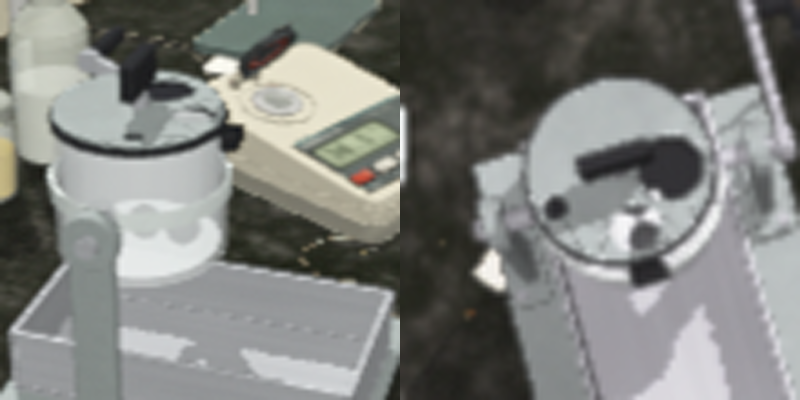

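The 30 mm hole now sits over the outlet by the front block (crop (635,228)), with the others at (556,208) and (672,168) on either side. The crank grip is seen at scene pixel (249.7,191.6), against (249.4,191.7) predicted. I'll grasp the crank.

Request:
carry_out(
  grip=[0,0,0,0,0,0,0,0,0,0,-1,-1,-1,-1,-1,-1],
  translation=[
    [40,16,0],
    [80,32,0],
    [80,32,0],
    [80,32,-40],
    [80,32,-80],
    [80,32,-110],
    [80,32,-125],
    [80,32,-134],
    [80,32,-134],
    [80,32,-134],
    [80,32,-134],
    [80,32,-134],
    [80,32,-134],
    [80,32,-134],
    [80,32,-134],
    [80,32,-134],
  ],
  twist=[0,0,0,0,0,0,0,0,0,0,0,0,0,0,0,0],
  grip_force=30,
)

```text
time_s: 8.05
tool_pos: [0.6521, 0.217, 0.1805]
ee_rot: [0.58, 0.815, 0.001, 0.0]
force: [-1.6, -0.8, 6.3]
finger_gap: 0.147
finger_force: 29.5
```

```bash
python3 - <<'E'
import numpy as np
from cell import r
s=r.read_state();print(s["tool_pos"],s["ee_rot"],s["force"],s["wrist_torque"],s["finger_gap"])
a=np.radians(19.3);a0=np.arctan2(33,78)
for th in list(np.linspace(0,2.35,20)):
    b=84.7*(np.cos(a0+th)-np.cos(a0));print([round(b*np.cos(a)),round(b*np.sin(a)),round(84.7*(np.sin(a0+th)-np.sin(a0)))],end=", ")
E
```

```text
[0.65214592 0.21698786 0.18050083] [5.79738338e-01 8.14802265e-01 7.17982499e-04 4.62142441e-04] [-1.57214447 -0.82923145  6.3180432 ] [-0.10407275  0.41292051  0.03232433] 0.1469333827968019
[0, 0, 0], [-4, -2, 9], [-10, -3, 18], [-16, -6, 26], [-24, -8, 33], [-32, -11, 39], [-40, -14, 44], [-50, -17, 48], [-59, -21, 50], [-69, -24, 52], [-79, -28, 52], [-89, -31, 50], [-98, -34, 48], [-107, -38, 44], [-116, -41, 39], [-124, -43, 33], [-131, -46, 25], [-138, -48, 17], [-143, -50, 9], [-148, -52, -1],
```

Request:
carry_out(
  grip=[-1,-1,-1,-1,-1,-1,-1,-1,-1,-1,-1],
  translation=[
    [-4,-2,9],
    [-10,-3,18],
    [-16,-6,26],
    [-24,-8,33],
    [-32,-11,39],
    [-40,-14,44],
    [-50,-17,48],
    [-59,-21,50],
    [-69,-24,52],
    [-79,-28,52],
    [-79,-28,52],
  ],
  twist=[0,0,0,0,0,0,0,0,0,0,0],
)

```text
time_s: 9.15
tool_pos: [0.5742, 0.1897, 0.235]
ee_rot: [0.58, 0.815, 0.004, 0.002]
force: [-0.3, 1.2, 13.4]
finger_gap: 0.151
finger_force: 32.0
```

Request:
carry_out(
  grip=[-1,-1,-1,-1,-1,-1,-1,-1,-1,-1,-1,-1,-1,-1,-1,-1,-1,-1,-1,-1],
  translation=[
    [-10,-3,-2],
    [-19,-6,-4],
    [-28,-10,-8],
    [-37,-13,-13],
    [-45,-15,-19],
    [-52,-18,-27],
    [-59,-20,-35],
    [-64,-22,-43],
    [-69,-24,-52],
    [-69,-24,-52],
    [-69,-24,-52],
    [-69,-24,-52],
    [-69,-24,-52],
    [-69,-24,-52],
    [-69,-24,-52],
    [-69,-24,-52],
    [-69,-24,-52],
    [-69,-24,-52],
    [-69,-24,-52],
    [-69,-24,-52],
  ],
  twist=[0,0,0,0,0,0,0,0,0,0,0,0,0,0,0,0,0,0,0,0],
)

```text
time_s: 11.15
tool_pos: [0.5051, 0.1656, 0.1794]
ee_rot: [0.58, 0.815, 0.001, 0.001]
force: [4.6, 3.5, -2.0]
finger_gap: 0.146
finger_force: 35.2
```

Request:
carry_out(
  grip=[-1,-1,-1,-1,-1,-1,-1,-1,-1,-1,-1,-1],
  translation=[
    [0,0,0],
    [0,0,0],
    [0,0,0],
    [0,0,0],
    [0,0,0],
    [0,0,0],
    [0,0,0],
    [0,0,0],
    [0,0,0],
    [0,0,0],
    [0,0,0],
    [0,0,0],
  ],
  twist=[0,0,0,0,0,0,0,0,0,0,0,0],
)

```text
time_s: 12.35
tool_pos: [0.5051, 0.1656, 0.1794]
ee_rot: [0.58, 0.815, 0.001, 0.001]
force: [4.4, 2.6, -2.1]
finger_gap: 0.146
finger_force: 35.2
```

```bash
python3 - <<'E'
from h import *
q=eyes.snapshot("scene")[180:320,200:345,::-1]
cv2.imwrite("pics/g.png",cv2.resize(q,None,fx=4,fy=4,interpolation=2))
E
```

```text
(no output)
```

View pics/g.png

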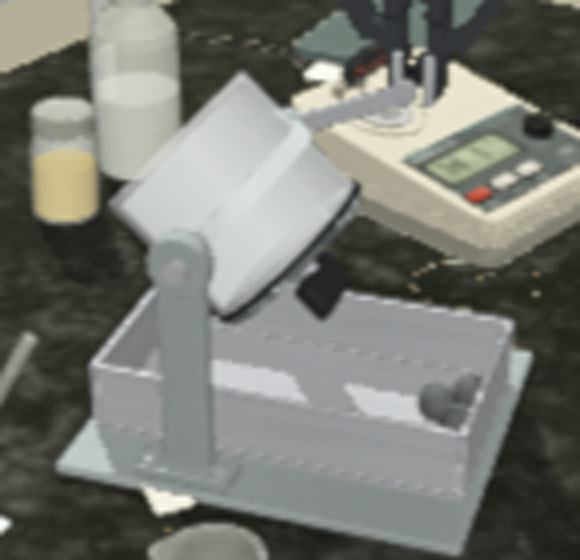

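The pot is fully tipped and empty, and three balls lie clustered in the tray at about crop (440,402), (468,388) and (460,412). Swinging the pot back.

Request:
carry_out(
  grip=[-1,-1,-1,-1,-1,-1,-1,-1,-1,-1,-1,-1,-1,-1,-1,-1,-1,-1,-1,-1],
  translation=[
    [4,1,9],
    [9,3,18],
    [16,5,26],
    [23,8,34],
    [31,10,40],
    [40,13,45],
    [49,17,49],
    [58,20,51],
    [68,23,53],
    [78,27,53],
    [88,30,51],
    [97,34,49],
    [107,37,45],
    [115,40,40],
    [123,43,34],
    [131,45,27],
    [137,48,19],
    [143,50,10],
    [147,51,1],
    [148,52,-2],
  ],
  twist=[0,0,0,0,0,0,0,0,0,0,0,0,0,0,0,0,0,0,0,0],
)

```text
time_s: 14.4
tool_pos: [0.6517, 0.2163, 0.1768]
ee_rot: [0.58, 0.815, -0.001, -0.0]
force: [-1.1, -2.9, 5.1]
finger_gap: 0.153
finger_force: 37.0
```

Request:
carry_out(
  grip=[-1,-1,-1],
  translation=[
    [0,0,-1],
    [0,0,-2],
    [0,0,-2],
  ],
  twist=[0,0,0],
)

```text
time_s: 14.7
tool_pos: [0.6519, 0.2164, 0.176]
ee_rot: [0.58, 0.815, -0.0, 0.0]
force: [-1.4, -2.4, 4.0]
finger_gap: 0.147
finger_force: 37.0
```

Request:
carry_out(
  grip=[-1,-1,-1,-1],
  translation=[
    [0,0,-2],
    [0,0,-4],
    [0,0,-6],
    [0,0,-6],
  ],
  twist=[0,0,0,0],
)

```text
time_s: 15.1
tool_pos: [0.6524, 0.2166, 0.1747]
ee_rot: [0.58, 0.815, 0.002, 0.002]
force: [-6.6, -3.2, 24.0]
finger_gap: 0.146
finger_force: 38.9
```

Firm against the stop (24 N). I'll release, lift clear and check.

Request:
carry_out(
  grip=[-1,-1,0,0,0,0,0,0,0,0,0,0,0,0,0,0,0,0,0],
  translation=[
    [0,0,5],
    [0,0,5],
    [0,0,5],
    [0,0,5],
    [0,0,5],
    [0,0,30],
    [0,0,70],
    [0,0,110],
    [0,0,150],
    [0,-50,170],
    [0,-100,170],
    [0,-150,170],
    [0,-200,170],
    [-30,-250,170],
    [-60,-300,170],
    [-90,-350,170],
    [-120,-400,170],
    [-120,-400,170],
    [-120,-400,170],
  ],
  twist=[0,0,0,0,0,0,0,0,0,0,0,0,0,0,0,0,0,0,0],
)

```text
time_s: 17.0
tool_pos: [0.5297, -0.1863, 0.3395]
ee_rot: [0.582, 0.813, -0.0, 0.0]
force: [0.8, 0.3, 0.8]
finger_gap: 0.5
finger_force: 0.0
```

```bash
python3 - <<'E'
from h import *; from cell import r
print(r.read_state()["force"])
q=eyes.snapshot("scene")[180:320,200:340,::-1];p=eyes.snapshot("top")[180:280,195:295,::-1]
cv2.imwrite("pics/z.png",np.hstack([cv2.resize(q,(400,400),interpolation=2),cv2.resize(p,(400,400),interpolation=2)]))
E
```

```text
[0.7793 0.291  0.768 ]
```

View pics/z.png

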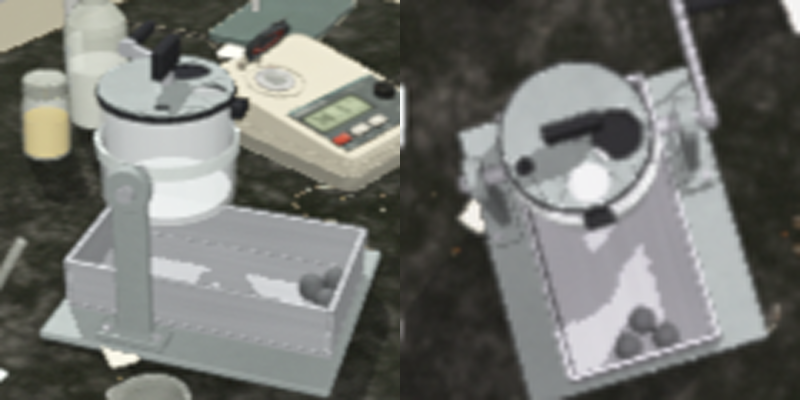

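The pot is upright and empty, with the 30 mm hole over the outlet (crop (588,183)). Three balls are in the tray at (643,318), (628,345) and (666,332).

```bash
python3 -c "
from cell import job;print(job.close_job())"
```

```text
the job is handed in; nothing more can be done
None
```

Job handed in at about 17 s: the last picture showed all three balls in the tray, the pot upright and empty with the 30 mm hole over the outlet; I turned the dial by its visible holes, as their order ran opposite to the stated angle direction.

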